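Reset the tripped switch of an injector tester

ROBOT

A 6-joint arm with a two-finger parallel gripper is mounted at the origin on the work surface. World frame = base frame: x ahead of the robot, y to its left, z up, the work surface at z = 0. Lengths are in m, angles in rad, forces in N, time in s.
With the tool pointing down it reaches from about 0.425 to 0.95 m from the base axis. Payload 3.5 kg.
Tool frame: the origin (TCP) lies midway between the tips of the shut fingers; the grasp point (between the pads) lies 19 mm behind it; x points along the fingers, y is the direction in which the jaws open and shut, and the axes are right-handed (so a half turn about x gives the same grasp; the last joint's range is limited). The gripper opens to 85 mm and grips with 20 to 120 N. Pads are 22 mm wide; open, the fingers measure 114 mm over their backs; the gripper's body (76 mm by 85 mm) begins 54 mm behind the grasp point. The pads swing forward as they close: fully open they stand 13 mm farther back than shut.
Start: joints at [-1.407, 0.286, 1.577, -0, 1.279, -0.15], TCP at [0.208, -0.642, 0.231] pointing down, gripper open.
Joint ranges: [-2.77, 2.77], [-0.9, 2.22], [0.21, 2.48], [-1.53, 4.67], [0.24, 2.81], [-2.84, 2.84]. Speed limits (rad/s): [2.79, 2.79, 3.14, 3.14, 3.14, 3.14].

INTERFACE

Orientations are given as a unit quaternion [x, y, z, w].
In Python, from plant import sensors, optics, ctrl gives the robot as it stands.
- The arm moves only by the tool arm_command, never from a script. Its argument "increments" is a list that holds one entry, the list of rows, each a list of 4 numbers: the shift along the tool's x, y, z in cm, then the turn about the tool's x in rad. A call has 1 to 20 rows; each row shifts and turns the commanded pose from where the row before left it, along the tool's axes as they then stand; what a row does not reach is not made up. A row lasts 1/8 s, in which the tool goes at most 62.5 mm and 10.7 degrees, less where a joint would pass 70% of its speed; a pose out of reach is approached as far as the arm can. A call with a gripper value outside its range is refused whole. "grip" is the finger opening in cm, from 0 to 8.54, set as the call begins (left out, the last holds). The fingers move at their own pace and stop on an object; "grip_force" is the grip in N (left out, the last holds). Time passes only in rows, so rows that do not move let the fingers close. It gives the time, the measured TCP pose, the force and the opening at its end, in the units of the state.
- sensors.get_state(): the state, without advancing time (a new reading comes with each control period).
- optics.read_camera(name): name is "scene" or "top" or "wrist"; returns the picture (400x640x3 uint8, blue, green, red); there is no depth.
- optics.camera_model(name): a dict with "camera_matrix" (3x3 intrinsics, pixels), "world_from_camera" (4x4, takes a point from camera to world coordinates); the wrist camera has in their place "mount" (4x4, takes a point from camera to tool coordinates, whose origin is the TCP and whose axes are the tool frame's). Camera axes: x right, y up, looking along -z (the intrinsics and any distortion apply to the point x, -y, -z); pixel columns grow to the right and rows downward; lengths in m; the calibration is good to about 2 mm. The wrist camera is an equidistant fisheye: a pixel r from the principal point sees the ray r / f radians off the axis. A picture is of the moment at which its call begins: read the wrist's pose just before it. camera_model takes no time and is no camera call.
- ctrl.sign_off(): hands the job in, once; it reports no verdict.
Trained networks look in the newest picture that a camera, given by its name, has taken for a name from the list of things; names that differ only in an ending like _2 or _b are one class to them, and where a whole thing is asked for, a point or a joint stands for the part that bears it (a point fixed in the world has none). Each returns a list of dicts, best first, with "conf" (0 to 1); they miss things now and then, are a little off and sometimes report something else, mostly with a low value. They report only what shows in the picture. A call takes as long as a camera call.
- optics.boxes_of(camera, query): "at" ([row, column] in pixels, amid what is visible of it).
- optics.place_of(camera, query): "at" ([row, column] in pixels: a listed point, or the origin of a listed thing).
The state is a dict: "time": time; "qpos": joint angles; "dq": joint speeds; "joint_efforts": joint torques, N m; "eef_pos": TCP position; "tcp_rot": TCP orientation; "contact_force": force on the tool from outside, world axes, zero at the start; "wrist_torque": the same for the moment, N m; "opening": opening from 0.0 (shut) to 1.0 (fully open).
Only numpy, scipy, OpenCV 4.12 (cv2) and the standard library are available. Lean on these libraries where they do the work, as an engineer would, in place of code of your own. Each camera call takes 0.05 s, during which the arm holds its last target.

TASK

One of the two lever switches on the bench has tripped: its lever stands midway instead of leaning right over (off is over towards the robot, on is over away from it). Push the tripped lever fully off and leave it there while you swing the folded splash guard up until it snaps over and stays standing by itself; only then throw that lever fully on, and last press the black start button fully down and let it spring back. Leave the other switch, which is on, and the tin, jar and spanner as they are.

Things in the scene. Friction and masses are not known exactly. Their poses are not given: they have to be found in the camera images.
- tester_box: grey box 130 (x) x 90 (y) x 55 mm high, fixed to the bench, that carries the TRIPPED lever switch; its top is flat but for two dark rails up to 75 mm high beside the lever. Origin: centre of its underside. Its +x is the ON side (roughly away from the robot), its y the lever's pivot axis; the lever swings in its x-z plane.
- tester (a joint): angle (rad) of the tripped lever about the pivot, which lies 63 mm above the box's origin: 0 upright, -0.6 the stop fully off (leaning to the box's -x), +0.6 the stop fully on (leaning to +x). Starts near 0 (tripped). Stiff: it stays where it is left and takes about 4 N at the grip to move.
- tester_grip (a point): centre of the tripped lever's T-grip: a black bar 20 mm in diameter and 60 mm long along the box's y, 95 mm from the pivot (158 mm above the bench when upright, 141 mm at either stop, where it lies 54 mm to that side of the box's origin). Below it is a flat steel blade 9 mm thick and 22 mm wide.
- washer_box: box of the OTHER lever switch, the same in size, shape and colour; fixed. Origin and axes as for tester_box. Leave its lever alone.
- washer_grip (a point): centre of the other lever's T-grip, same size; this lever leans to its on side and must stay so.
- guard: blue base plate 200 (x) x 150 (y) x 8 mm of the folding splash guard, fixed to the bench. Origin: centre of its underside. A coil spring stands outside the flap on its +y side (to 88 mm from the middle). The flap swings in its x-z plane about an axis along y.
- flap_hinge (a point): middle of the flap's hinge axis, 50 mm to +x of the guard's origin and 50 mm above the bench; the axis is along the guard's y.
- flap (a joint): angle (rad) of the splash guard's flap: 0 folded (it slopes from the hinge to the guard's -x, roughly towards the robot, 35 degrees above level), 1.3 snapped up at its stop (109 degrees, a little past upright). Spring over-centre: below about 0.8 it falls back to 0, above that it snaps to 1.3 by itself and stays. Raising it takes about 4 N at the bar square to the flap, up to about 14 N when the bar is pushed level and rubs on the fingers.
- flap_bar (a point): middle of the steel bar along the flap's free edge, 14 mm in diameter and 154 mm long along the guard's y, 160 mm from the hinge. Folded it lies 81 mm to -x of the guard's origin and 142 mm above the bench, free in front and beneath; up it lies 103 mm to +x and 201 mm above the bench. Between the flap's two side rods (112 mm apart) there is a clear gap of about 35 mm between the bar and the aluminium sheet.
- start_top (a point): centre of the top of the start button: a black round cap 40 mm in diameter on a grey box 120 x 80 x 55 mm, 74 mm above the bench when out.
- start (a joint): travel of the start button (m): 0 out, 0.007 fully down. It springs back; fully down takes 6 N.
- tin: bystander: empty steel tin, 100 mm in diameter, 115 mm high. Origin: centre of its underside.
- jar: bystander: brown glass jar, 76 mm in diameter, 100 mm high. Origin: centre of its underside.
- spanner_mid (a point): bystander: middle of a steel spanner 190 mm long lying flat on the bench.

How it is judged:
By the outcome, as a careful person would: the job done as asked, in the order asked, and still so for the second after the job is handed in, with the robot touching nothing.
It also fails if it takes over 64 s, if anything falls off the work surface, if the arm or the gripper's body presses on something with over 40 N, if the wrist force passes 120 N, or if a joint passes its speed limit or range.

## Working session

There is one attempt and no reset: what is moved stays moved. The work goes in short steps, Python scripts to look and compute and a tool call to move; the robot and the scene stay as the last step left them, time stands still between calls to the robot, and variables do not carry over. Pictures are saved under pics/ and viewed, and the job is handed in when it is done.

Besides the shell and the picture viewer there is one more tool, called after "Request:" by a JSON object that holds its "name" and its "arguments". arm_command: Moves the arm, as the interface text tells. Its arguments: {"type":"object","properties":{"increments":{"type":"array","items":{"type":"array","items":{"type":"array","items":{"type":"number"}}}},"grip":{"type":"number"},"grip_force":{"type":"number"}},"required":["increments"]}

```bash
mkdir -p pics; ls; cat > h.py <<'E'
import numpy as np, cv2, json
from plant import sensors, optics, ctrl
from scipy.spatial.transform import Rotation as R
def ray(cam,rc):
    m=optics.camera_model(cam); K=np.array(m["camera_matrix"]); T=np.array(m["world_from_camera"])
    d=np.array(m.get("distortion",np.zeros(5)),float) if m.get("distortion") is not None else np.zeros(5)
    p=cv2.undistortPoints(np.array([[[rc[1],rc[0]]]],float),K,d)[0,0]
    v=T[:3,:3]@np.array([p[0],-p[1],-1.]); return T[:3,3],v/np.linalg.norm(v)
def atz(cam,rc,z):
    o,v=ray(cam,rc); return o+v*(z-o[2])/v[2]
def tri(a,b):
    (o1,v1),(o2,v2)=a,b
    A=np.c_[v1,-v2]; s=np.linalg.lstsq(A,o2-o1,rcond=None)[0]
    p,q=o1+s[0]*v1,o2+s[1]*v2; return (p+q)/2,np.linalg.norm(p-q)
E
python3 - <<'E'
from h import *
s=sensors.get_state(); print(s)
for c in ["scene","top","wrist"]:
    cv2.imwrite(f"pics/{c}0.png",optics.read_camera(c)); m=optics.camera_model(c); print(c,m)
    if c!="wrist":
      for q in ["tester_box","tester_grip","washer_box","washer_grip","guard","flap_hinge","flap_bar","start_top","tin","jar","spanner_mid"]:
        print(c,q,[(np.round(d["at"],1).tolist(),round(d["conf"],2)) for d in optics.place_of(c,q)][:3])
print(sensors.get_state()["time"])
E
```

```text
pics
{'time': 0.0, 'qpos': array([-1.40698499e+00,  2.87187981e-01,  1.57819984e+00, -3.25308007e-05,
        1.27859055e+00, -1.50002468e-01]), 'dq': array([-0.0012072 , -0.00015995,  0.00022565, -0.00023902, -0.00087485,
        0.00104965]), 'joint_efforts': array([-5.45315543e-04, -4.05983627e+01, -2.92627251e+01, -2.01315484e-04,
        5.67277035e-03,  1.18966810e-05]), 'eef_pos': array([ 0.20827397, -0.64136462,  0.22991993]), 'tcp_rot': array([-0.69840237, -0.11134182,  0.69843604, -0.10965506]), 'contact_force': array([-0.55076286, -1.14350126,  0.31548829]), 'wrist_torque': array([-0.03160164, -0.01530393,  0.01296114]), 'opening': 1.0014193369875246}
scene {'camera_matrix': array([[444.37005863,   0.        , 326.4186108 ],
       [  0.        , 444.37005863, 208.50582929],
       [  0.        ,   0.        ,   1.        ]]), 'world_from_camera': array([[ 0.66215907, -0.51415139,  0.54515476,  1.16027359],
       [ 0.74933066,  0.44750851, -0.48809804, -0.50728911],
       [ 0.00699489,  0.73169972,  0.68159122,  0.82728123],
       [ 0.        ,  0.        ,  0.        ,
[... 1279 characters left out ...]
tart_top [([154.9, 322.7], 0.42), ([225.2, 412.3], 0.36)]
top tin []
top jar [([162.1, 235.9], 0.63), ([205.2, 205.5], 0.5)]
top spanner_mid [([152.2, 324.3], 0.92)]
wrist {'camera_matrix': array([[309.70691629,   0.        , 321.12402683],
       [  0.        , 309.70691629, 199.62626502],
       [  0.        ,   0.        ,   1.        ]]), 'mount': array([[-1.70266511e-04,  2.62938319e-01, -9.64812630e-01,
        -1.42987991e-01],
       [ 9.99999977e-01, -8.06109322e-05, -1.98444967e-04,
        -1.04771076e-03],
       [-1.29953232e-04, -9.64812642e-01, -2.62938299e-01,
        -6.59587628e-02],
       [ 0.00000000e+00,  0.00000000e+00,  0.00000000e+00,
         1.00000000e+00]])}
1.25
```

View pics/scene0.png

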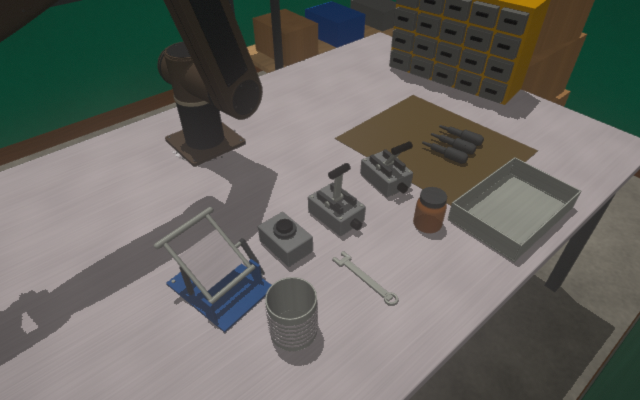

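View pics/top0.png

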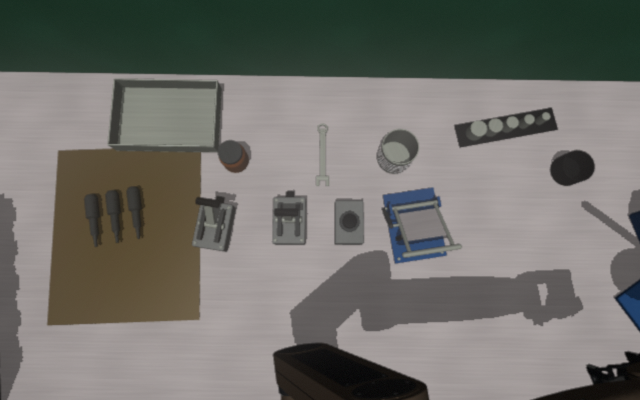

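View pics/wrist0.png

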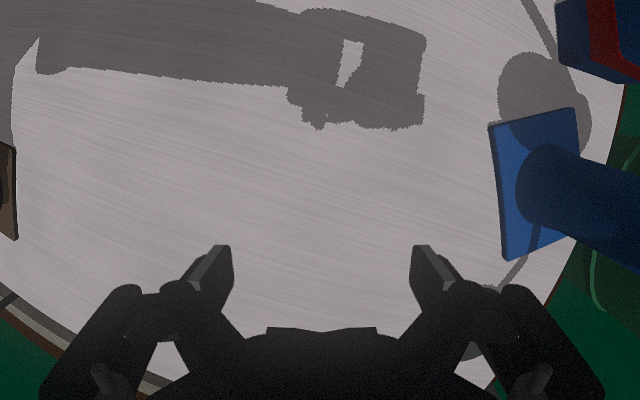

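```bash
python3 - <<'E'
from h import *
P={"tester_box":((215.2,336.8),(222.1,290.1)),"tester_grip":((169.6,340),(212.1,287)),"washer_box":((176.1,384.4),(226.8,220)),"washer_grip":((147.7,401.7),(205,205.5)),"guard":((286.5,220.3),(223.9,412.6)),"hinge":((280.7,234.6),(205.9,414.3)),"bar":((228.5,182.3),(251.7,431.1)),"start":((226,284.5),(220.5,349.5)),"jar":((225.9,426.5),(162,235.9)),"sp":((274.4,365.4),(152.2,324.3))}
for k,(a,b) in P.items():
    p,e=tri(ray("scene",a),ray("top",b)); print(k,p.round(4),round(e,4))
Z={"tester_box":0,"tester_grip":.158,"washer_box":0,"washer_grip":.141,"guard":0,"hinge":.05,"bar":.142,"start":.074}
for k,z in Z.items(): print(k,atz("scene",P[k][0],z).round(4),atz("top",P[k][1],z).round(4))
a=cv2.imread("pics/top0.png")[170:280,180:480]; cv2.imwrite("pics/topz.png",cv2.resize(a,None,fx=2.66,fy=2.66,interpolation=cv2.INTER_CUBIC))
a=cv2.imread("pics/scene0.png")[130:350,150:430]; cv2.imwrite("pics/scenez.png",cv2.resize(a,None,fx=2.7,fy=2.7,interpolation=cv2.INTER_CUBIC))
E
```

```text
tester_box [0.5366 0.0838 0.0024] 0.0073
tester_grip [0.5441 0.0821 0.1619] 0.008
washer_box [0.5197 0.2818 0.021 ] 0.0122
washer_grip [0.5615 0.293  0.1382] 0.0053
guard [ 0.5352 -0.2718 -0.0006] 0.0007
hinge [ 0.5816 -0.2607  0.0558] 0.0099
bar [ 0.4493 -0.2892  0.1349] 0.0021
start [ 0.5346 -0.0834  0.071 ] 0.0033
jar [ 0.7139  0.2489 -0.0126] 0.0033
sp [ 0.7395 -0.012   0.0214] 0.0053
tester_box [0.5367 0.0887 0.    ] [0.5347 0.0811 0.    ]
tester_grip [0.5424 0.0892 0.158 ] [0.5421 0.0792 0.158 ]
washer_box [0.5058 0.3084 0.    ] [0.5178 0.2817 0.    ]
washer_grip [0.565  0.2925 0.141 ] [0.5593 0.2901 0.141 ]
guard [ 0.5355 -0.2723  0.    ] [ 0.5353 -0.2714  0.    ]
hinge [ 0.5802 -0.2547  0.05  ] [ 0.5801 -0.2663  0.05  ]
bar [ 0.4559 -0.2922  0.142 ] [ 0.4494 -0.2864  0.142 ]
start [ 0.538  -0.0838  0.074 ] [ 0.5334 -0.0846  0.074 ]
```

View pics/topz.png

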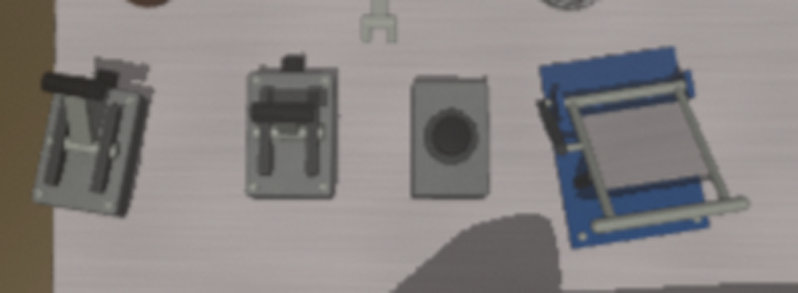

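View pics/scenez.png

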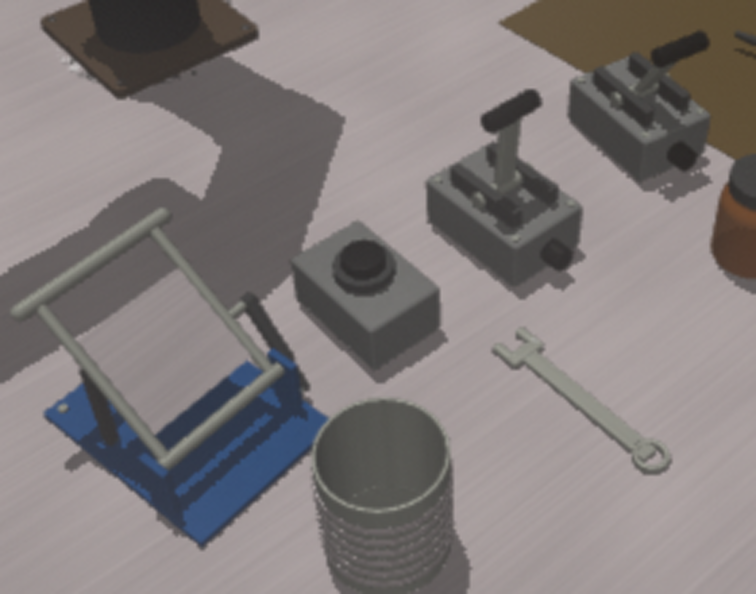

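```bash
python3 - <<'E'
from h import *
s=sensors.get_state(); Rm=R.from_quat(s["tcp_rot"]).as_matrix(); print(s["eef_pos"],"\n",Rm.round(3))
f=lambda c,r,z: atz("top",(r/2.66+170,c/2.66+180),z)
for n,c,r,z in [("barL",598,226,.142),("barR",743,204,.142),("bx",248,72,.055),("bx",336,70,.055),("bx",246,195,.055),("bx",335,195,.055),("btn",451,135,.074),("gripL",252,112,.158),("gripR",322,111,.158),("wgL",45,82,.141),("wgR",106,89,.141)]: print(n,f(c,r,z).round(4))
E
```

```text
[ 0.20836996 -0.64201256  0.23131364] 
 [[-0.     0.309 -0.951]
 [ 0.    -0.951 -0.309]
 [-1.    -0.    -0.   ]]
barL [ 0.4401 -0.2198  0.142 ]
barR [ 0.4632 -0.3583  0.142 ]
bx [0.5975 0.1261 0.055 ]
bx [0.6012 0.0344 0.055 ]
bx [0.4695 0.1239 0.055 ]
bx [0.471  0.0327 0.055 ]
btn [ 0.5327 -0.0847  0.074 ]
gripL [0.5416 0.1102 0.158 ]
gripR [0.5436 0.0438 0.158 ]
wgL [0.5698 0.3128 0.141 ]
wgR [0.5639 0.2535 0.141 ]
```

Request:
{"name": "arm_command", "arguments": {"increments": [[[0,0,0,-0.18],[0,0,0,-0.18],[0,0,0,-0.18],[0,0,0,-0.18],[0,0,0,-0.18],[0,0,0,-0.18],[0,0,0,-0.176],[0,0,0,0]]], "grip": 6}}

```text
time: 2.25
eef_pos: [0.2083, -0.642, 0.2313]
tcp_rot: [0.501, 0.499, -0.501, 0.499]
contact_force: [-0.2, 0.3, -0.3]
opening: 0.704
```

Request:
{"name": "arm_command", "arguments": {"increments": [[[0,2.1,-4.5,0],[0,2.1,-4.5,0],[0,2.1,-4.5,0],[0,2.1,-4.5,0],[0,2.1,-4.5,0],[0,2.1,-4.5,0],[0,2.1,-4.5,0],[0,2.1,-4.5,0],[0,2.1,-4.5,0],[0,2.1,-4.5,0],[0,2.1,-4.5,0],[0,2.1,-4.5,0],[0,2.1,-4.5,0],[0,2.1,-4.5,0],[0,2.0,-4.5,0],[0,2.0,-4.6,0],[0,0,0,0]]]}}

```text
time: 4.38
eef_pos: [0.5437, 0.0813, 0.2314]
tcp_rot: [0.5, 0.5, -0.5, 0.5]
contact_force: [-0.1, 0.2, -0.4]
opening: 0.702
```

```bash
python3 - <<'E'
from h import *
s=sensors.get_state();print(s["time"],s["eef_pos"],s["tcp_rot"],s["qpos"].round(2))
cv2.imwrite("pics/w1.png",optics.read_camera("wrist"))
E
```

```text
4.375 [0.54370947 0.08134    0.2313936 ] [ 0.50007329  0.50013333 -0.49970485  0.50008841] [-0.04  0.01  1.89  0.    1.25 -0.04]
```

View pics/w1.png

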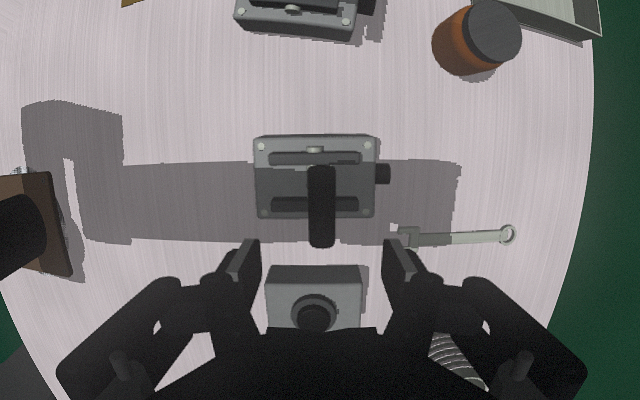

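```bash
cat >> h.py <<'E'
def wproj(p,pos,quat):
    m=optics.camera_model("wrist");M=np.array(m["mount"]);K=np.array(m["camera_matrix"])
    t=R.from_quat(quat).as_matrix().T@(np.array(p)-pos); c=M[:3,:3].T@(t-M[:3,3])
    v=np.array([c[0],-c[1],-c[2]]);th=np.arctan2(np.hypot(v[0],v[1]),v[2]);h=np.hypot(v[0],v[1])
    return np.array([K[1,2]+K[1,1]*th*v[1]/h,K[0,2]+K[0,0]*th*v[0]/h])
def wray(rc,pos,quat):
    m=optics.camera_model("wrist");M=np.array(m["mount"]);K=np.array(m["camera_matrix"])
    dx,dy=(rc[1]-K[0,2])/K[0,0],(rc[0]-K[1,2])/K[1,1];th=np.hypot(dx,dy);a=np.array([dx,dy])/th
    c=np.array([np.sin(th)*a[0],-np.sin(th)*a[1],-np.cos(th)])
    Rm=R.from_quat(quat).as_matrix();return pos+Rm@M[:3,3],Rm@M[:3,:3]@c
def watz(rc,pos,quat,z):
    o,v=wray(rc,pos,quat);return o+v*(z-o[2])/v[2]
E
python3 - <<'E'
from h import *
s=sensors.get_state();p,q=s["eef_pos"],s["tcp_rot"]
print("tcp",wproj(p,p,q),wproj(p-[0,0,.073],p,q))
for rc,z in [((167,321),.168),((246,322),.168),((136,254),.055),((136,376),.055),((217,258),.055),((217,374),.055),((318,313),.074)]: print(rc,watz(rc,p,q,z).round(4))
E
```

```text
tcp [253.42553058 322.67797603] [210.70277891 322.23537865]
(167, 321) [0.5424 0.1137 0.168 ]
(246, 322) [0.543  0.0561 0.168 ]
(136, 254) [0.4725 0.1288 0.055 ]
(136, 376) [0.5992 0.1284 0.055 ]
(217, 258) [0.4728 0.0403 0.055 ]
(217, 374) [0.6004 0.0403 0.055 ]
(318, 313) [ 0.5327 -0.0804  0.074 ]
```

Request:
{"name": "arm_command", "arguments": {"increments": [[[3.4,0,-0.2,0],[3.4,0,-0.1,0],[3.3,0,0,0],[0,-1.0,0,0],[0,-1.0,0,0],[0,-1.0,0,0],[0,-1.0,0,0],[0,-1.0,0,0],[0,-1.0,0,0],[0,-1.0,0,0],[0,-0.5,0,0]]]}}

```text
time: 5.8
eef_pos: [0.4675, 0.0822, 0.1303]
tcp_rot: [0.501, 0.5, -0.5, 0.5]
contact_force: [4.8, 0.4, 0.4]
opening: 0.7
```

Request:
{"name": "arm_command", "arguments": {"increments": [[[0,-0.2,0,0],[0,0,0,0]]]}}

```text
time: 6.05
eef_pos: [0.4658, 0.082, 0.1304]
tcp_rot: [-0.5, -0.5, 0.5, -0.499]
contact_force: [1.7, 0.6, 1.0]
opening: 0.702
```

Request:
{"name": "arm_command", "arguments": {"increments": [[[0,-0.2,0,0],[0,0,0,0]]]}}

```text
time: 6.3
eef_pos: [0.4639, 0.0818, 0.1301]
tcp_rot: [-0.5, -0.5, 0.5, -0.5]
contact_force: [4.7, 0.9, -1.4]
opening: 0.707
```

Request:
{"name": "arm_command", "arguments": {"increments": [[[0,-0.3,0,0],[0,0,0,0]]]}}

```text
time: 6.55
eef_pos: [0.4625, 0.0816, 0.1301]
tcp_rot: [0.501, 0.499, -0.499, 0.501]
contact_force: [10.4, 1.0, -5.8]
opening: 0.701
```

Request:
{"name": "arm_command", "arguments": {"increments": [[[0,-0.3,0,0],[0,0,0,0]]]}}

```text
time: 6.8
eef_pos: [0.4623, 0.0815, 0.1306]
tcp_rot: [0.504, 0.496, -0.497, 0.503]
contact_force: [18.3, 0.5, -11.4]
opening: 0.703
```

Request:
{"name": "arm_command", "arguments": {"increments": [[[0,1.2,0,0],[0,1.2,0,0],[-3.0,0,0,0],[-3.0,0,0,0],[-3.0,0,0,0],[0,-1.0,4.7,0],[0,-1.0,4.7,0],[0,-1.0,4.7,0],[0,-1.0,4.7,0],[0,-1.0,4.7,0],[0,-1.0,4.7,0],[0,-1.0,4.7,0],[0,-1.0,4.8,-0.08],[0,0,0,-0.085],[0,0,0,0]]], "grip": 0}}

```text
time: 8.68
eef_pos: [0.4004, -0.2945, 0.2186]
tcp_rot: [0.458, 0.541, -0.458, 0.537]
contact_force: [-0.0, 0.2, 0.2]
opening: 0.003
```

```bash
python3 - <<'E'
from h import *
s=sensors.get_state();p,q=s["eef_pos"],s["tcp_rot"];print(s["time"],p,q,s["opening"])
cv2.imwrite("pics/w2.png",optics.read_camera("wrist"))
a=optics.read_camera("scene");cv2.imwrite("pics/s2.png",cv2.resize(a[100:350,130:450],None,fx=2.4,fy=2.4))
print(optics.place_of("wrist","flap_bar"),optics.place_of("scene","tester_grip"))
E
```

```text
8.675 [ 0.4004096  -0.29450839  0.21858547] [ 0.45817565  0.54094645 -0.45765965  0.53665599] 0.002510214445139195
[{'at': [209.1, 393.8], 'conf': 0.78}] [{'at': [162.5, 324.1], 'conf': 0.87}]
```

View pics/w2.png

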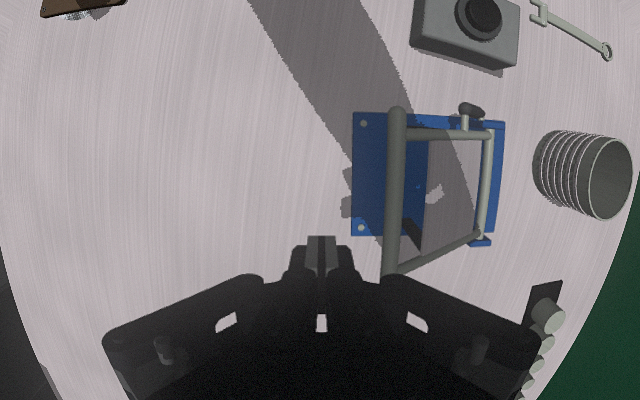

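View pics/s2.png

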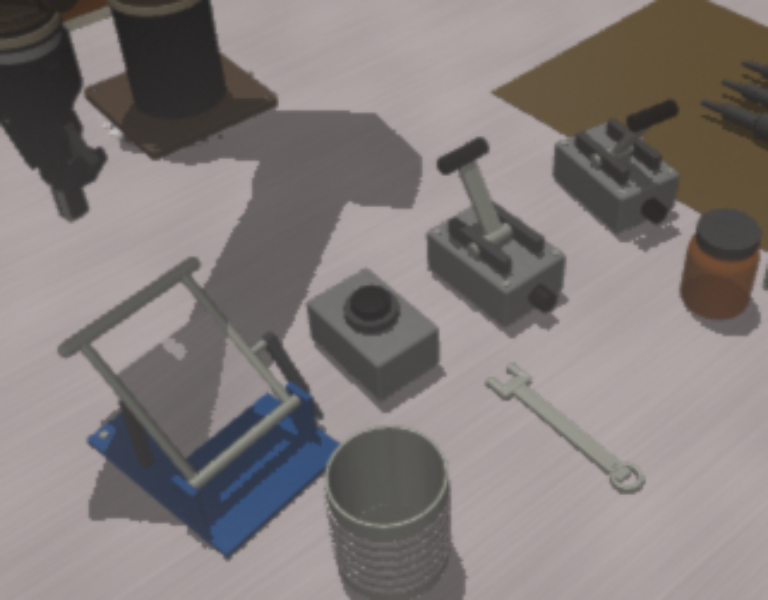

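```bash
python3 - <<'E'
from h import *
s=sensors.get_state();p,q=s["eef_pos"],s["tcp_rot"]
print(watz((209.1,393.8),p,q,.142),atz("scene",(162.5,324.1),.141))
for rc in [(110,397),(272,388)]:print(watz(rc,p,q,.149))
print(R.from_quat(q).as_matrix().round(3))
E
```

```text
[ 0.45530808 -0.28543358  0.142     ] [0.47856223 0.09363602 0.141     ]
[ 0.44078247 -0.21299783  0.149     ]
[ 0.461352   -0.33518564  0.149     ]
[[-0.001  0.987  0.163]
 [ 0.001  0.163 -0.987]
 [-1.    -0.001 -0.002]]
```

Request:
{"name": "arm_command", "arguments": {"increments": [[[3.3,0,0,0],[3.3,0,0,0],[3.3,0,0,0],[0,1.0,0,0],[0,1.0,0,0],[0,1.0,0,0],[-0.7,0.6,0,0],[-0.7,0.6,0,0],[-0.7,0.6,0,0],[-0.6,0.7,0,0]]]}}

```text
time: 10.12
eef_pos: [0.4549, -0.2869, 0.1498]
tcp_rot: [0.456, 0.54, -0.459, 0.539]
contact_force: [-8.5, -0.5, 4.6]
opening: -0.001
```

Request:
{"name": "arm_command", "arguments": {"increments": [[[-0.6,0.7,0,0],[-0.6,0.7,0,0],[-0.5,0.8,0,0],[-0.5,0.8,0,0],[-0.4,0.8,0,0],[-0.3,0.9,0,0],[-0.3,0.9,0,0]]]}}

```text
time: 11.0
eef_pos: [0.512, -0.2768, 0.1805]
tcp_rot: [0.458, 0.539, -0.457, 0.539]
contact_force: [-1.4, -0.5, 0.8]
opening: -0.006
```

```bash
python3 - <<'E'
from h import *
s=sensors.get_state();print(s["time"],s["eef_pos"],s["contact_force"])
a=optics.read_camera("scene");cv2.imwrite("pics/s3.png",cv2.resize(a[100:350,130:450],None,fx=2.4,fy=2.4))
E
```

```text
11.0 [ 0.51203918 -0.27683024  0.18054258] [-1.41686912 -0.49372239  0.83033944]
```

View pics/s3.png

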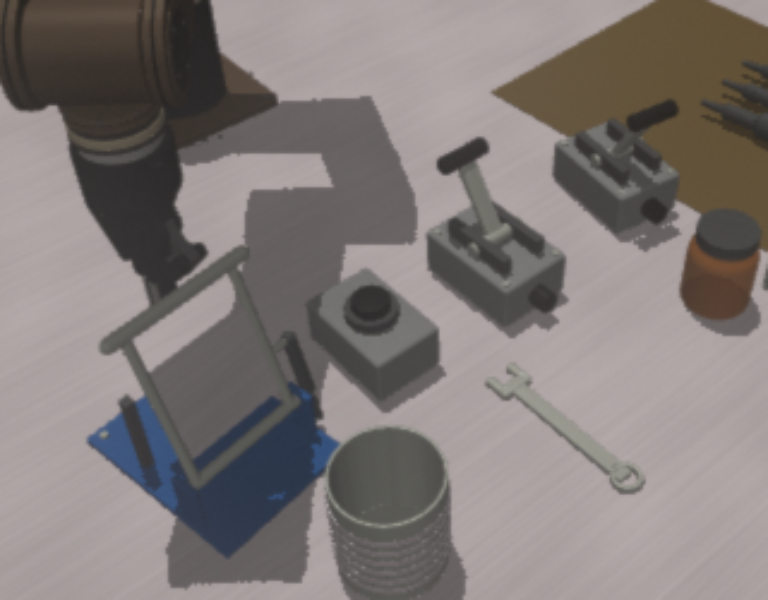

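Request:
{"name": "arm_command", "arguments": {"increments": [[[-0.3,0.9,0,0],[-0.2,0.9,0,0],[-0.1,0.9,0,0],[-0.1,0.9,0,0],[0,0,0,0]]]}}

```text
time: 11.68
eef_pos: [0.5475, -0.271, 0.1873]
tcp_rot: [0.457, 0.539, -0.457, 0.54]
contact_force: [0.0, -0.0, -0.5]
opening: 0.003
```

```bash
python3 - <<'E'
from h import *
s=sensors.get_state();print(s["time"],s["eef_pos"],s["contact_force"])
a=optics.read_camera("scene");cv2.imwrite("pics/s4.png",cv2.resize(a[100:350,130:450],None,fx=2.4,fy=2.4))
E
```

```text
11.675 [ 0.54749401 -0.27099307  0.18725081] [ 0.03370615 -0.03015098 -0.48361035]
```

View pics/s4.png

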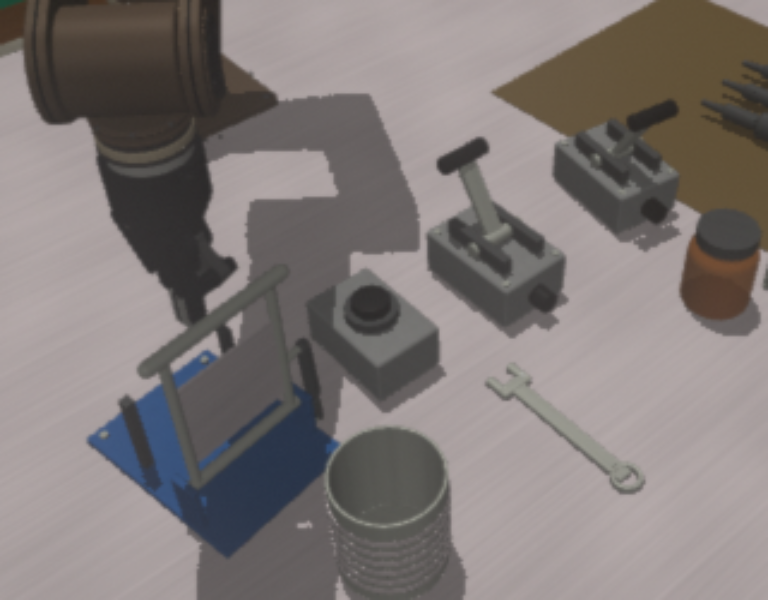

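Request:
{"name": "arm_command", "arguments": {"increments": [[[0,0,0,0],[0,0,0,0]]]}}

```text
time: 11.98
eef_pos: [0.5465, -0.2712, 0.1872]
tcp_rot: [0.457, 0.539, -0.457, 0.539]
contact_force: [-0.5, -0.5, -0.7]
opening: -0.002
```

```bash
python3 - <<'E'
from h import *
s=sensors.get_state();print(s["time"],s["eef_pos"],s["contact_force"])
a=optics.read_camera("scene");cv2.imwrite("pics/s5.png",cv2.resize(a[100:350,130:450],None,fx=2.4,fy=2.4))
print(optics.place_of("scene","flap_bar"))
T=np.array(optics.camera_model("scene")["world_from_camera"]);K=np.array(optics.camera_model("scene")["camera_matrix"])
h=np.array([.5825,-.265,.05]);n=np.array([.986,.165,0])
for a in [0,.7,.8,.9,1.1,1.3]:
    f=a+np.radians(35);P=h-n*.16*np.cos(f)+[0,0,.16*np.sin(f)]
    c=T[:3,:3].T@(P-T[:3,3]);u=K@[c[0],-c[1],-c[2]];print(a,(u/u[2]).round(1))
E
```

```text
11.975 [ 0.54652067 -0.27122867  0.18723463] [-0.45591202 -0.49816365 -0.69254753]
[{'at': [249.6, 240.7], 'conf': 0.89}]
0 [184.1 226.7   1. ]
0.7 [206.1 224.9   1. ]
0.8 [211.  227.3   1. ]
0.9 [216.3 230.4   1. ]
1.1 [227.5 238.5   1. ]
1.3 [239.2 248.9   1. ]
```

View pics/s5.png

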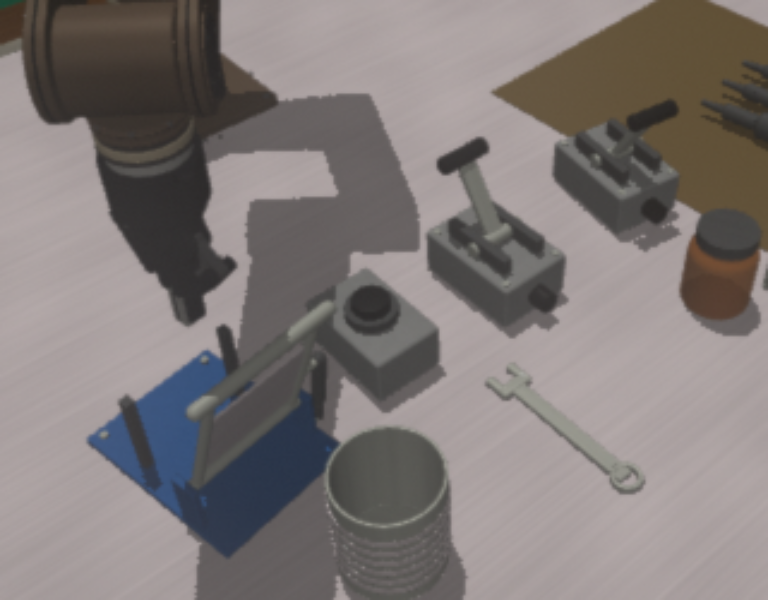

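Request:
{"name": "arm_command", "arguments": {"increments": [[[-2,-2,0,0],[-3,-1,0,0],[0,0,0,0.085],[0,0,0,0.08],[0,-0.5,-4.5,0],[0,-0.5,-4.5,0],[0,-0.5,-4.5,0],[0,-0.5,-4.5,0],[0,-0.4,-4.5,0],[0,-0.4,-4.4,0],[0,-0.4,-4.4,0],[0,-0.4,-4.6,0],[0,0,0,0]]], "grip": 6}}

```text
time: 13.7
eef_pos: [0.4809, 0.0852, 0.2375]
tcp_rot: [0.499, 0.501, -0.499, 0.501]
contact_force: [0.4, 0.3, 0.1]
opening: 0.704
```

```bash
python3 - <<'E'
from h import *
s=sensors.get_state();p,q=s["eef_pos"],s["tcp_rot"];print(s["time"],p,q,s["opening"])
cv2.imwrite("pics/w6.png",optics.read_camera("wrist"))
a=optics.place_of("wrist","tester_grip");print([(d,watz(d["at"],p,q,.141)) for d in a])
E
```

```text
13.7 [0.48094149 0.0851603  0.23749554] [ 0.49930253  0.50085095 -0.49899412  0.50084946] 0.7043848152980825
[({'at': [202.3, 323.2], 'conf': 0.97}, array([0.4818529 , 0.08496721, 0.141     ]))]
```

View pics/w6.png

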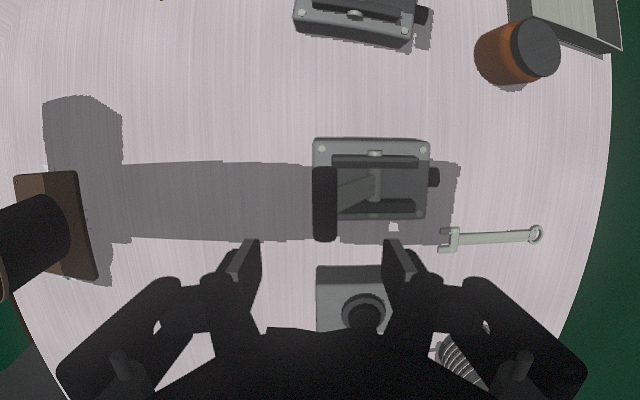

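Request:
{"name": "arm_command", "arguments": {"increments": [[[3.6,0,0,0],[3.6,0,0,0],[3.5,0,0,0],[0,1.0,0,0],[0,1.0,0,0],[0,1.0,0,0],[0,1.0,0,0],[0,1.0,0,0],[0,1.0,0,0],[0,1.0,0,0],[0,1.0,0,0],[0,1.0,0,0],[0,1.0,0,0],[0,1.0,0,0],[0,1.0,0,0],[0,0.5,0,0],[0,0,0,0]]]}}

```text
time: 15.92
eef_pos: [0.6071, 0.0827, 0.1301]
tcp_rot: [0.5, 0.499, -0.5, 0.5]
contact_force: [-2.6, 0.5, 0.7]
opening: 0.701
```

Request:
{"name": "arm_command", "arguments": {"increments": [[[0,0.4,0,0],[0,0,0,0]]]}}

```text
time: 16.18
eef_pos: [0.6101, 0.0828, 0.1297]
tcp_rot: [-0.5, -0.5, 0.5, -0.499]
contact_force: [-4.0, 0.3, -3.3]
opening: 0.7
```

Request:
{"name": "arm_command", "arguments": {"increments": [[[0,0.3,0,0],[0,0,0,0]]]}}

```text
time: 16.42
eef_pos: [0.6104, 0.0829, 0.1294]
tcp_rot: [-0.498, -0.502, 0.502, -0.498]
contact_force: [-11.0, -0.6, 1.9]
opening: 0.704
```

Request:
{"name": "arm_command", "arguments": {"increments": [[[0,0.3,0,0],[0,0,0,0]]]}}

```text
time: 16.68
eef_pos: [0.6105, 0.0829, 0.129]
tcp_rot: [-0.495, -0.504, 0.505, -0.496]
contact_force: [-17.4, -1.5, 5.5]
opening: 0.698
```

Request:
{"name": "arm_command", "arguments": {"increments": [[[0,-1.2,0,0],[0,-1.3,0,0],[-3.0,0,0,0],[-3.0,0,0,0],[-3.0,0,0,0],[0,-1.4,4.1,0],[0,-1.4,4.1,0],[0,-1.4,4.1,0],[0,-1.4,4.2,0],[0,0,0,0]]], "grip": 6}}

```text
time: 17.92
eef_pos: [0.5354, -0.0846, 0.2214]
tcp_rot: [0.502, 0.497, -0.501, 0.5]
contact_force: [-0.3, -0.3, -0.0]
opening: 0.706
```

Request:
{"name": "arm_command", "arguments": {"increments": [[[0,0,0,0],[0,0,0,0],[0,0,0,0],[0,0,0,0],[0,0,0,0]]], "grip": 0}}

```text
time: 18.55
eef_pos: [0.5355, -0.0818, 0.2203]
tcp_rot: [-0.5, -0.5, 0.5, -0.5]
contact_force: [-0.2, -0.3, -0.2]
opening: 0.004
```

```bash
python3 - <<'E'
from h import *
s=sensors.get_state();p,q=s["eef_pos"],s["tcp_rot"];print(s["time"],p,q,s["opening"])
cv2.imwrite("pics/w7.png",optics.read_camera("wrist"))
a=optics.read_camera("scene");cv2.imwrite("pics/s7.png",cv2.resize(a[100:350,130:450],None,fx=2.4,fy=2.4))
for n,z in [("start_top",.074),("tester_grip",.141)]:
  print(n,[(d,watz(d["at"],p,q,z)) for d in optics.place_of("wrist",n)])
  print(n,[(d,atz("scene",d["at"],z)) for d in optics.place_of("scene",n)])
E
```

```text
18.55 [ 0.53545528 -0.08179535  0.22025184] [-0.50010764 -0.49990379  0.50011169 -0.49987682] 0.004302792036219331
start_top [({'at': [188.1, 320.8], 'conf': 0.91}, array([ 0.534353  , -0.08190474,  0.074     ]))]
start_top [({'at': [227.3, 282.6], 'conf': 0.72}, array([ 0.53850918, -0.08980987,  0.074     ]))]
tester_grip []
tester_grip [({'at': [183.0, 352.6], 'conf': 0.58}, array([0.58514956, 0.09175698, 0.141     ]))]
```

View pics/w7.png

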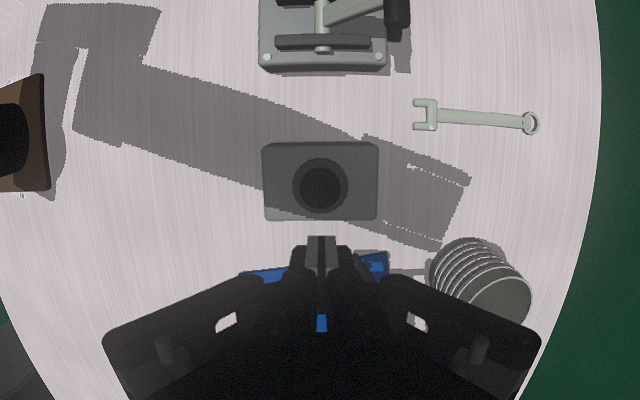

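View pics/s7.png

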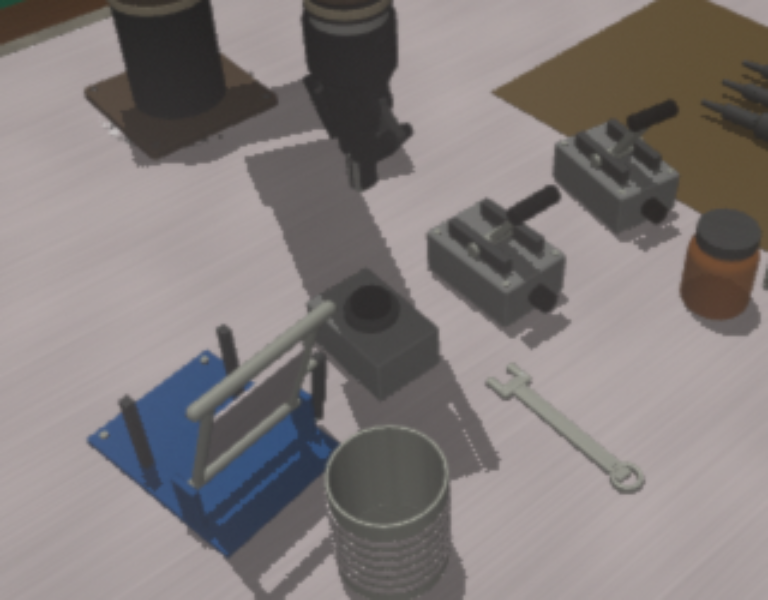

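Request:
{"name": "arm_command", "arguments": {"increments": [[[4.5,0,0,0],[4.5,0,0,0],[3.5,0,0,0],[1.5,0,0,0],[0,0,0,0],[0.4,0,0,0],[0.4,0,0,0],[0.4,0,0,0],[0.3,0,0,0],[0,0,0,0]]]}}

```text
time: 20.1
eef_pos: [0.5372, -0.0827, 0.0707]
tcp_rot: [0.5, 0.499, -0.5, 0.501]
contact_force: [-8.0, 2.5, 24.3]
opening: -0.002
```

```bash
python3 - <<'E'
from h import *
s=sensors.get_state();p,q=s["eef_pos"],s["tcp_rot"];print(s["time"],p,q,s["contact_force"],s["wrist_torque"])
a=optics.read_camera("scene");cv2.imwrite("pics/s8.png",cv2.resize(a[130:290,220:350],None,fx=4.5,fy=3.75,interpolation=cv2.INTER_CUBIC))
a=optics.read_camera("wrist");cv2.imwrite("pics/w8.png",cv2.resize(a[120:320,200:440],None,fx=3,fy=3))
E
```

```text
20.1 [ 0.53722362 -0.08273374  0.07074266] [ 0.50026884  0.49921306 -0.49994622  0.50057086] [-7.98541448  2.45810595 24.30659114] [ 0.44314228  1.50669801 -0.03921057]
```

View pics/s8.png

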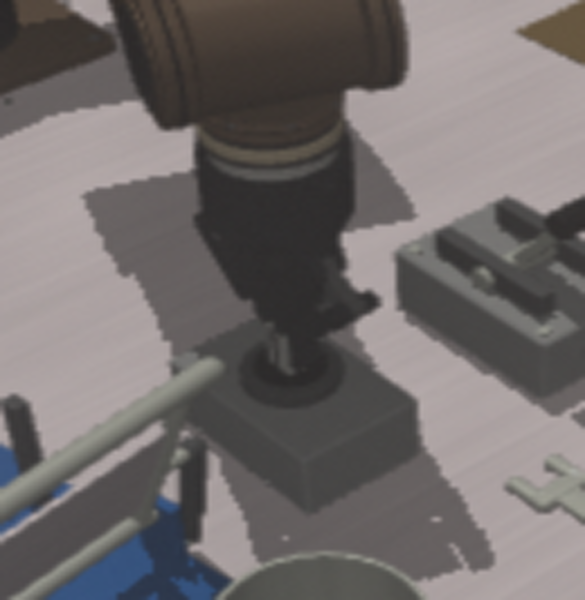

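View pics/w8.png

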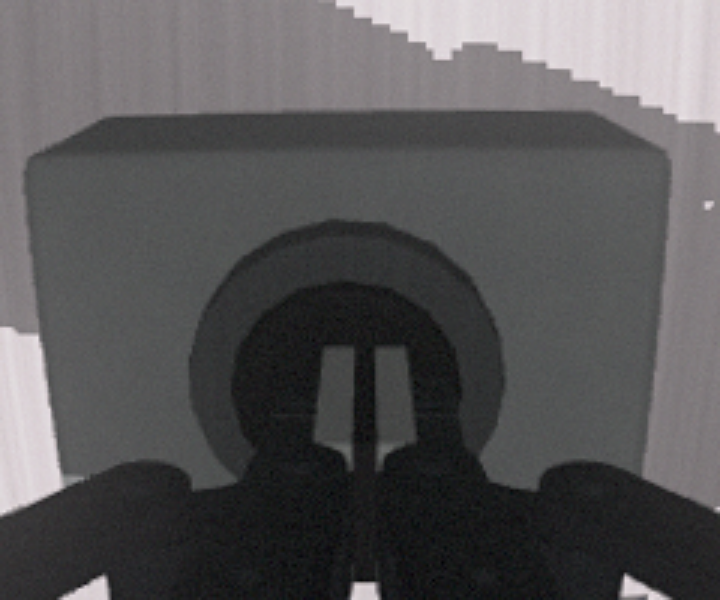

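Request:
{"name": "arm_command", "arguments": {"increments": [[[0,0,0,0],[0.3,0,0,0],[0,0,0,0],[0,0,0,0]]]}}

```text
time: 20.7
eef_pos: [0.5374, -0.0828, 0.0705]
tcp_rot: [0.5, 0.5, -0.5, 0.5]
contact_force: [-15.4, 3.8, 37.8]
opening: 0.003
```

Request:
{"name": "arm_command", "arguments": {"increments": [[[-0.4,0,0,0],[-0.4,0,0,0],[0,0,0,0]]]}}

```text
time: 21.08
eef_pos: [0.537, -0.0827, 0.0724]
tcp_rot: [0.501, 0.498, -0.5, 0.501]
contact_force: [2.1, 0.1, 4.2]
opening: 0.001
```

Request:
{"name": "arm_command", "arguments": {"increments": [[[-0.3,0,0,0],[0,0,0,0]]]}}

```text
time: 21.32
eef_pos: [0.5365, -0.0826, 0.0743]
tcp_rot: [0.501, 0.499, -0.5, 0.501]
contact_force: [1.9, -0.5, 4.3]
opening: -0.0
```

Request:
{"name": "arm_command", "arguments": {"increments": [[[-0.3,0,0,0],[0,0,0,0]]]}}

```text
time: 21.58
eef_pos: [0.5351, -0.0821, 0.0762]
tcp_rot: [-0.5, -0.5, 0.5, -0.5]
contact_force: [1.1, -1.2, 3.6]
opening: -0.005
```

Request:
{"name": "arm_command", "arguments": {"increments": [[[-0.3,0,0,0],[0,0,0,0]]]}}

```text
time: 21.82
eef_pos: [0.534, -0.0816, 0.0783]
tcp_rot: [0.5, 0.501, -0.501, 0.499]
contact_force: [0.4, -0.2, -0.2]
opening: 0.001
```

Request:
{"name": "arm_command", "arguments": {"increments": [[[-3,0,0,0],[-4,0,0,0],[-5,0,0,0],[-2,-3,0,0],[0,-4,0,0],[0,0,0,0]]]}}

```text
time: 22.58
eef_pos: [0.4626, -0.0813, 0.2179]
tcp_rot: [-0.5, -0.501, 0.501, -0.498]
contact_force: [0.0, -0.2, 0.7]
opening: 0.003
```

```bash
python3 - <<'E'
from h import *
s=sensors.get_state();p,q=s["eef_pos"],s["tcp_rot"];print(s["time"],p,s["contact_force"],s["dq"].round(3))
a=optics.read_camera("scene");cv2.imwrite("pics/s9.png",cv2.resize(a[100:350,130:450],None,fx=2.4,fy=2.4))
a=optics.read_camera("top");cv2.imwrite("pics/t9.png",cv2.resize(a[100:300,160:480],None,fx=2.4,fy=2.4))
for n,z in [("tester_grip",.141),("washer_grip",.141),("flap_bar",.201),("start_top",.074)]:
  for c in ["scene","top"]:
    print(n,c,[(d["at"],d["conf"],atz(c,d["at"],z).round(4)) for d in optics.place_of(c,n)][:2])
E
```

```text
22.575 [ 0.46255829 -0.08127077  0.2178834 ] [ 0.04761761 -0.23911153  0.71811562] [ 0.009  0.049 -0.056  0.006 -0.033  0.008]
tester_grip scene [([185.3, 352.3], 0.58, array([0.5909, 0.0852, 0.141 ]))]
tester_grip top [([189.9, 289.3], 0.74, array([0.6024, 0.0762, 0.141 ]))]
washer_grip scene [([149.5, 401.4], 0.68, array([0.57  , 0.2857, 0.141 ]))]
washer_grip top [([205.6, 207.0], 0.67, array([0.5578, 0.2862, 0.141 ]))]
flap_bar scene [([251.5, 239.0], 0.91, array([ 0.6404, -0.2602,  0.201 ]))]
flap_bar top [([176.9, 421.0], 0.85, array([ 0.6291, -0.251 ,  0.201 ])), ([223.9, 411.5], 0.25, array([ 0.5125, -0.2256,  0.201 ]))]
start_top scene [([223.6, 282.2], 0.73, array([ 0.528, -0.083,  0.074]))]
start_top top []
```

View pics/s9.png

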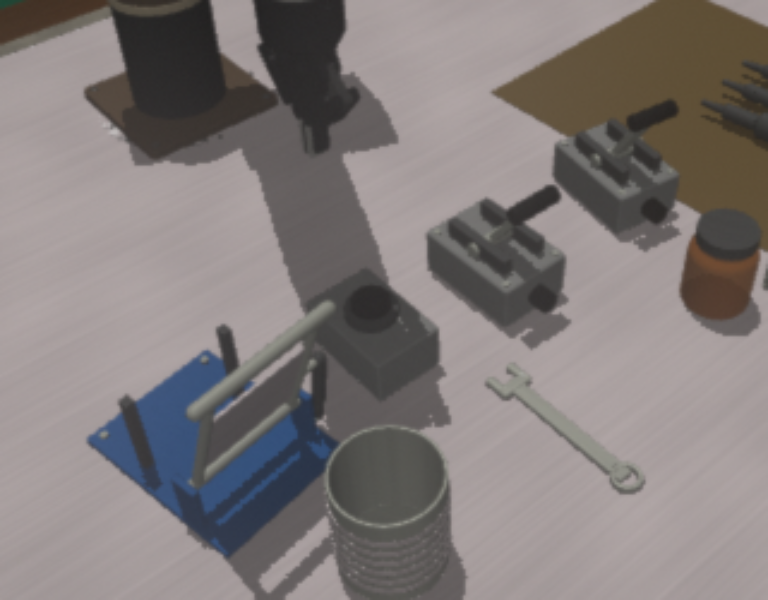

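View pics/t9.png

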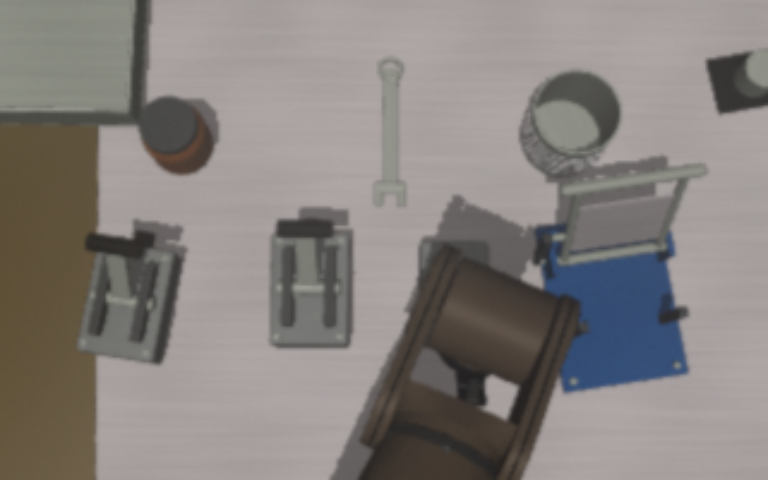

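All is as asked: lever on, flap standing, button out, bystanders unmoved, robot clear.

```bash
python3 -c "
from plant import ctrl
print(ctrl.sign_off())"
```

```text
the job is handed in; nothing more can be done
None
```

I did the job in the order you asked and handed it in at about 23 s. The steps went as follows:

- **Lever off:** I pushed it to its stop, where the force rose to about 18 N with no more movement. A later look put the grip at x = 0.482, which is 54 mm to the off side.
- **Splash guard:** I pushed the bar up along its arc until it snapped over. The bar's place in the picture matched an angle of 1.3.
- **Lever on:** I pushed it to its stop, at about 17 N with no more movement.
- **Start button:** I pressed it until it bottomed at 38 N, harder than the 6 N it needs. It pushed back over about 7 mm as I let go.

The last pictures show the lever fully on, the flap standing, the button sprung back, the other lever still on, and the tin, jar and spanner where they were. The arm is clear of everything.

Three readings disagreed or were missing:

- **Camera positions:** The scene and top cameras differed by up to about 12 mm on several points. I relied on the wrist camera and the forces instead.
- **Button height:** It read about 3.5 mm higher on contact than the stated 74 mm, though the travel was right.
- **Final button check:** The top camera could not see the button at the end because the arm covered it, so that check rests on the scene picture and the release travel.

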